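# Lay a timber post in the sawing station, against fence and length stop

## Robot

A 6-joint arm with a two-finger parallel gripper is mounted at the origin on the work surface. World frame = base frame: x ahead of the robot, y to its left, z up, the work surface at z = 0. Lengths are in m, angles in rad, forces in N, time in s.
With the tool pointing down it reaches from about 0.35 to 0.975 m from the base axis. Payload 4.9 kg.
Tool frame: the origin (TCP) lies midway between the tips of the shut fingers; the grasp point (between the pads) lies 19 mm behind it; z points along the fingers, y is the direction in which the jaws open and shut (so a half turn about z gives the same grasp; the last joint's range is limited). The gripper opens to 85 mm and grips with 20 to 120 N. Pads are 22 mm wide; open, the fingers measure 114 mm over their backs; the gripper's body (76 mm by 85 mm) begins 54 mm behind the grasp point. The pads swing forward as they close: fully open they stand 13 mm farther back than shut.
Start: joints at [-1.405, 0.053, 1.613, -0, 1.476, -0.119], TCP at [0.176, -0.6, 0.231] pointing down, gripper open.
Joint ranges: [-3.01, 3.01], [-1.01, 2.22], [0.06, 2.58], [-1.02, 4.17], [0.09, 2.62], [-3.14, 3.14]. Speed limits (rad/s): [2.57, 2.57, 3.14, 3.14, 3.14, 3.14].

## Interface

Orientations are given as a unit quaternion [w, x, y, z].
In Python, from plant import manip, cams gives the robot as it stands.
- The arm moves only by the tool jog_arm, never from a script. Its argument "targets" is a list of rows, each a list of 4 numbers: the shift along the tool's x, y, z in m, then the turn about the tool's z in degrees. A call has 1 to 5 rows; each row is the pose to reach, as a shift and turn from the pose commanded when the call began, along the tool's axes at that moment; what a row does not reach only later rows make up. A row lasts 1/12 s, in which the tool goes at most 41.7 mm and 7.16 degrees, less where a joint would pass 70% of its speed; a pose out of reach is approached as far as the arm can. A call with a gripper value outside its range is refused whole. "fingers" is the opening, from 0 (shut) to 1 (fully open), set as the call begins (left out, the last holds). The fingers move at their own pace and stop on an object; the grip force is fixed at half the most. Time passes only in rows, so rows that repeat a pose let the fingers close. It gives the time, the measured TCP pose, the force and the opening at its end, in the units of the state.
- manip.state(): the state, without advancing time (a new reading comes with each control period).
- cams.grab_frame(name): name is "side" or "top" or "wrist"; returns the picture (480x640x3 uint8, red, green, blue); there is no depth.
- cams.get_calibration(name): a dict with "camera_matrix" (3x3 intrinsics, pixels), "cam_to_world" (4x4, takes a point from camera to world coordinates). Camera axes: x right, y up, looking along -z (the intrinsics and any distortion apply to the point x, -y, -z); pixel columns grow to the right and rows downward; lengths in m; the calibration is good to about 2 mm. The wrist camera is an equidistant fisheye: a pixel r from the principal point sees the ray r / f radians off the axis. A picture is of the moment at which its call begins: read the wrist's pose just before it. get_calibration takes no time and is no camera call; for the wrist camera it gives the pose at the moment of the call.
- manip.job_done(): hands the job in, once; it reports no verdict.
The state is a dict: "time": time; "joint_pos": joint angles; "joint_vel": joint speeds; "joint_efforts": joint torques, N m; "tool_pos": TCP position; "tool_rot": TCP orientation; "contact_force": force on the tool from outside, world axes, zero at the start; "ft_torque": the same for the moment, N m; "gripper_width": opening from 0.0 (shut) to 1.0 (fully open).
Only numpy, scipy, OpenCV 4.12 (cv2) and the standard library are available. Lean on these libraries where they do the work, as an engineer would, in place of code of your own. Each camera call takes 0.05 s, during which the arm holds its last target. There are 200 camera calls.

## Task

Get the square timber post ready for sawing: tip it over towards the length stop so that it lies on its side on the sawing board, green end facing the stop, then slide it back until it is flat against the fence along its whole length. Then slide it along the fence until the green end butts firmly against the button of the stop's screw, without ramming the post or shifting the clamped stop. Leave it lying there and disturb nothing else on the bench.

Things in the scene. Friction and masses are not known exactly. Their poses are not given: they have to be found in the camera images.
- post: square softwood post, 90 x 90 x 200 mm, 0.6 to 0.95 kg, too thick to grasp; stands on end on the sawing board, 20 to 45 mm in front of the fence. Origin: centre of its bare foot end; z runs along its length from foot to green-painted head; x, y square to its sides (at the start x points to the fence within 0.15 rad). Leaned past 24 degrees it falls over by itself
- post_centre (a point): centre of the post, half-way along (100 mm from either end), its balance point; axes as the post's. Lying, the post's top is 90 mm above the board. Sliding it on the board takes 2.5 to 7 N, different each time
- fence (a point): point on the front face of the fence (62 mm high, along the far side of the sawing board), at the saw slot, at the level of the board's upper surface (18 mm above the bench). x: level, square to the fence, away from the robot into it; y: along the fence towards the length stop (robot's left); z up. A post flat against the fence has its axis at x = -45 mm, z = +45 mm here
- board: the sawing board that carries fence and stop, fixed to the bench: grey laminated base 18 mm thick, reaching 190 mm in front of the fence's face and 320 mm along y either side of the saw slot. Origin on the bench, 60 mm in front of the fence's face and 50 mm right (-y) of the slot; axes as the fence's
- stop: length stop: aluminium flap 75 x 86 x 8 mm hanging in front of the fence, clamped to it; slips if pushed with over 18 N. Origin on the flap's face towards the post, 45 mm from the fence, 45 mm above the board; axes as the fence's. There a screw points at the post (-y); its orange 20 mm button stands 6 to 20 mm proud, set differently each time and not measured: feel for it
- post_head (a point): centre of the post's green-painted head end, 200 mm from the foot, axes as the post's
- tenon_saw: bystander: tenon saw lying behind the fence, 75 x 340 x 20 mm, brass back, dark handle; origin under the middle of the blade
- try_square: bystander: try square lying right of the board, blade 190 mm, stock 115 mm, 16 mm thick; origin under the stock
- mallet: bystander: wooden mallet lying to the left of the board, 340 mm long along its x, 65 mm high; origin at bench level 130 mm from the middle of its head
- glue: bystander: upright white glue bottle with orange cap, 60 mm across, 190 mm high, right of the board; origin under its centre
- tape: bystander: yellow tape measure, 70 x 35 x 65 mm, right of the board; origin under its centre
- offcut_a: bystander: small wood offcut 45 x 70 x 20 mm on the sawing board beyond the stop; origin under its centre
- pencil: bystander: red flat pencil 12 x 156 x 8 mm along y on the sawing board near its front left corner; origin under its centre
- offcut_b: bystander: bare post offcut 90 x 90 x 60 mm on the bench behind the fence; origin under its centre

How it is judged:
On the way, in this order (a step that is already met when the one before it is completed fails the run):
1. the post has been tipped over and lies still on its side, its green end towards the stop (angle between post's own z axis and vertical above 1.53 rad and z of stop in the frame of post above 0.12 m and linear speed of post below 0.01 m/s and angular speed of post below 0.05 rad/s), for 0.2 s.
2. the lying post is flat against the fence: both ends within 2 mm of it (angle between post's own z axis and vertical above 1.53 rad and z of stop in the frame of post above 0.12 m and x of each of post_head, post in the frame of fence above -0.047 m), for 0.2 s.
3. while still along the fence (within 3 mm), the post is pressed against the stop's screw with more than 3 N (angle between post's own z axis and vertical above 1.53 rad and z of stop in the frame of post above 0.12 m and x of each of post_head, post in the frame of fence above -0.048 m and contact force between post and stop above 3 N), for 0.1 s.
At the end, for the whole second after the job is handed in: the post lies at rest on its side, green end towards the stop, both ends within 2 mm of the fence, green end within 2 mm of the button of the stop's screw, and nothing touches it but board and stop (all of step 2 and z of stop_screw_c0 in the frame of post_head below 0.006 m and linear speed of post below 0.01 m/s and angular speed of post below 0.05 rad/s).
It fails at once if the clamped length stop was shifted by more than 2 mm (distance of stop from where it was at the start of the episode above 0.002 m).
It fails at once if the robot pushed on the post with more than 50 N (contact force between any of the arm, the fingers and post above 50 N).
It fails at once if another thing on the bench was moved by more than 15 mm (distance of any of tenon_saw, try_square, mallet, glue, tape, offcut_a, pencil, offcut_b from where it was at the start of the episode above 0.015 m).
It also fails if it takes over 70 s, if anything falls off the work surface, if the arm or the gripper's body presses on something with over 40 N, if the wrist force passes 120 N, or if a joint passes its speed limit or range.

## Working session

There is one attempt and no reset: what is moved stays moved. The work goes in short steps, Python scripts to look and compute and a tool call to move; the robot and the scene stay as the last step left them, time stands still between calls to the robot, and variables do not carry over. Pictures are saved under pics/ and viewed, about 8 in all and at most 12, crops included, and the job is handed in when it is done.

Besides the shell and the picture viewer there is one more tool, called after "Emit:" by a JSON object that holds its "name" and its "arguments", one argument or row to a line. jog_arm: Moves the arm, as the interface text tells. Its arguments: {"type":"object","properties":{"targets":{"type":"array"},"fingers":{"type":"number"}},"required":["targets"]}

```bash
mkdir -p pics; ls
python3 - <<'E'
from plant import manip,cams
import cv2,json,numpy as np
s=manip.state();print(s['time'],s['tool_pos'],s['tool_rot'],s['contact_force'])
for n in('side','top'):
    im=cams.grab_frame(n);cv2.imwrite(f'pics/{n}0.png',im[:,:,::-1]);c=cams.get_calibration(n);print(n,np.round(c['camera_matrix'],1).tolist(),np.round(c['cam_to_world'],3).tolist(),c.keys())
E
```

```text
pics
0.0 [ 0.17549605 -0.59920397  0.23005065] [-1.04275616e-03  9.89877465e-01  1.41920807e-01 -2.36962179e-05] [ 0.78223308 -0.33200775  0.10121612]
side [[552.7, 0.0, 329.1], [0.0, 552.7, 238.2], [0.0, 0.0, 1.0]] [[-0.716, 0.345, -0.607, -0.29], [-0.699, -0.346, 0.626, 0.884], [0.006, 0.872, 0.489, 0.841], [0.0, 0.0, 0.0, 1.0]] dict_keys(['camera_matrix', 'cam_to_world'])
top [[482.9, 0.0, 316.2], [0.0, 482.9, 238.0], [0.0, 0.0, 1.0]] [[0.018, 0.999, -0.047, 0.491], [-1.0, 0.017, -0.013, 0.015], [-0.012, 0.047, 0.999, 1.436], [0.0, 0.0, 0.0, 1.0]] dict_keys(['camera_matrix', 'cam_to_world'])
```

View pics/side0.png

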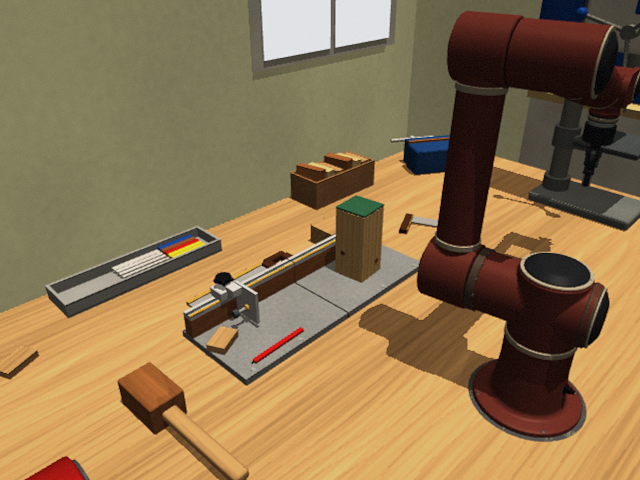

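View pics/top0.png

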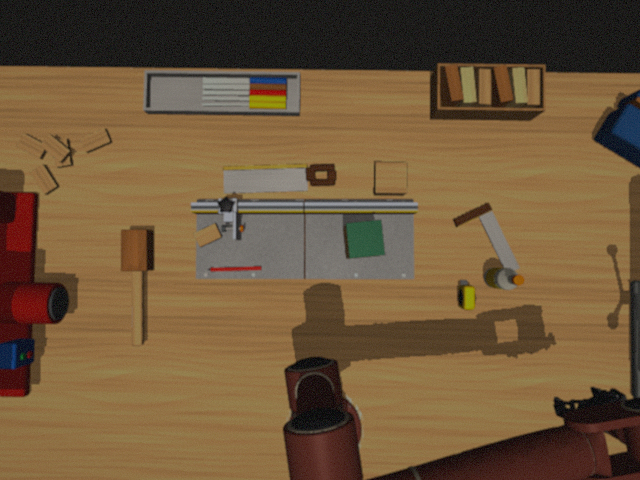

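The side view shows the post standing right of the slot. In the top view its green head is near (365,239), the stop flap near (237,222) with the button at about (242,229), and the slot at x≈304. I'll enlarge the top view next.

Run:
```python
import cv2
im=cv2.imread('pics/top0.png')[185:290,185:425]
cv2.imwrite('pics/top0c.png',cv2.resize(im,(792,347),interpolation=cv2.INTER_CUBIC))
```

```text
(no output)
```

View pics/top0c.png

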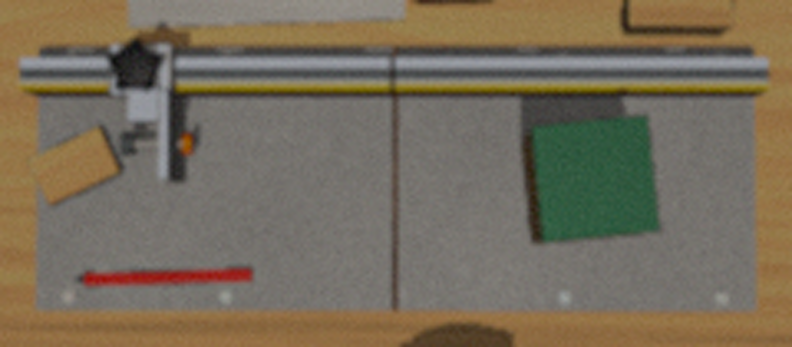

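The crop shows the board's front corners at (37,310) and (757,310), the slot running along x≈395, and the head's corners at (530,129), (648,116), (660,230) and (540,242). The flap's face is at x≈172 and the button at about (190,144).

```bash
cat > h.py <<'E'
import numpy as np
from plant import cams,manip
def ray(n,uv):
    c=cams.get_calibration(n);K=np.array(c['camera_matrix']);T=np.array(c['cam_to_world'])
    d=np.linalg.inv(K)@[uv[0],uv[1],1];return T[:3,3],T[:3,:3]@[d[0],-d[1],-d[2]]
def at(n,uv,z):
    o,d=ray(n,uv);return o+d*(z-o[2])/d[2]
def crop(u,v):return (185+(u+.5)/3.3-.5,185+(v+.5)/3.305-.5)
E
python3 - <<'E'
from h import *
for nm,p,z in [('bfl',(37,310),.018),('bfr',(757,310),.018),('slotfront',(396,310),.018),('fenceL',(38,94),.08),('fenceR',(750,94),.08),('h1',(530,129),.218),('h2',(648,116),.218),('h3',(660,230),.218),('h4',(540,242),.218),('flaptop',(171,181),.1),('flapR',(186,181),.03),('button',(190,144),.063),('pencilR',(252,275),.026),('pencilL',(80,278),.026)]:
    print(nm,at('top',crop(*p),z).round(4))
E
```

```text
bfl [0.4328 0.3847 0.018 ]
bfr [ 0.4445 -0.2546  0.018 ]
slotfront [0.4386 0.0651 0.018 ]
fenceL [0.6195 0.3732 0.08  ]
fenceR [ 0.6296 -0.2354  0.08  ]
h1 [ 0.5859 -0.0421  0.218 ]
h2 [ 0.5974 -0.1322  0.218 ]
h3 [ 0.5104 -0.1423  0.218 ]
h4 [ 0.4997 -0.051   0.218 ]
flaptop [0.5462 0.2535 0.1   ]
flapR [0.5493 0.2527 0.03  ]
button [0.58   0.2445 0.063 ]
pencilR [0.4674 0.1928 0.026 ]
pencilL [0.462  0.3453 0.026 ]
```

Emit:
{"name": "jog_arm", "arguments": {
  "targets": [
    [0.0346,-0.02,0,2],
    [0.069,-0.04,0,4],
    [0.104,-0.06,0,6],
    [0.138,-0.08,0,8],
    [0.173,-0.1,0,9.4]
  ],
  "fingers": 0
}}

```text
time: 0.52
tool_pos: [0.3142, -0.4535, 0.2307]
tool_rot: [-0.0, 0.998, 0.059, -0.0]
contact_force: [1.2, -0.9, 0.3]
gripper_width: 0.3
```

Emit:
{"name": "jog_arm", "arguments": {
  "targets": [
    [0.028,-0.023,0,0],
    [0.056,-0.046,0,0],
    [0.084,-0.069,0,0],
    [0.112,-0.092,0,0],
    [0.138,-0.114,0,0]
  ]
}}

```text
time: 0.93
tool_pos: [0.4377, -0.3235, 0.2308]
tool_rot: [-0.0, 0.998, 0.06, -0.0]
contact_force: [-0.3, -0.3, -0.3]
gripper_width: 0.002
```

Emit:
{"name": "jog_arm", "arguments": {
  "targets": [
    [0.028,-0.023,0,0],
    [0.056,-0.046,0,0],
    [0.084,-0.069,0,0],
    [0.112,-0.092,0.01,0],
    [0.138,-0.114,0.025,0]
  ]
}}

```text
time: 1.35
tool_pos: [0.5621, -0.1943, 0.2077]
tool_rot: [0.001, 0.998, 0.061, 0.002]
contact_force: [1.0, 0.0, 0.6]
gripper_width: -0.0
```

Run:
```python
from h import *
import cv2
from scipy.spatial.transform import Rotation as R
s=manip.state();q=s['tool_rot'];print(s['time'],s['tool_pos'],R.from_quat([*q[1:],q[0]]).as_matrix().round(3).tolist(),s['contact_force'],s['gripper_width'])
a=cams.grab_frame('top');cv2.imwrite('pics/t1.png',a[:,:,::-1])
b=cams.grab_frame('side')[:,:,::-1][150:400,130:450]
a=a[:,:,::-1][150:300,200:500]
cv2.imwrite('pics/p1.png',np.vstack([cv2.resize(a,(600,300)),cv2.resize(b,(600,300))]))
```

```text
1.35 [ 0.56209723 -0.19434729  0.20772789] [[0.993, 0.121, 0.003], [0.121, -0.993, -0.002], [0.003, 0.002, -1.0]] [1.00015487 0.00842951 0.58516912] -0.00015379915187188004
```

View pics/p1.png

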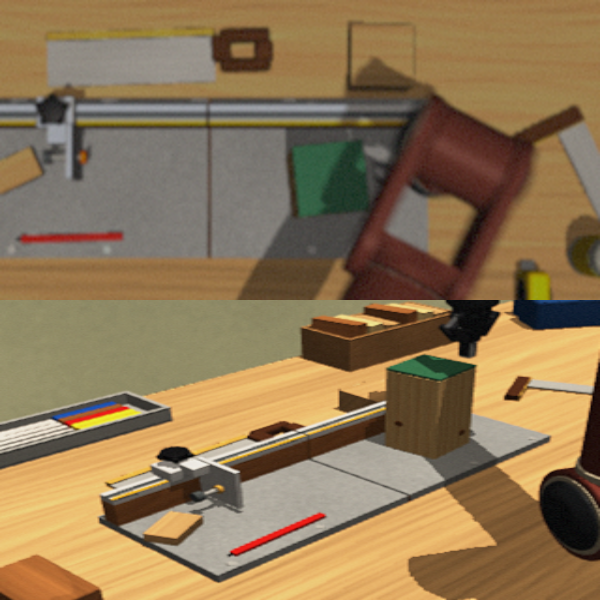

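The picture shows the shut fingers right of the post, on its centreline, with the post still upright. I'll approach and tip it.

Emit:
{"name": "jog_arm", "arguments": {
  "targets": [
    [0,-0.008,0.003,0],
    [0,-0.016,0.006,0],
    [0,-0.024,0.009,0],
    [0,-0.03,0.012,0],
    [0,-0.035,0.012,0]
  ]
}}

```text
time: 1.87
tool_pos: [0.555, -0.1606, 0.1938]
tool_rot: [-0.0, 0.998, 0.06, -0.0]
contact_force: [-0.0, -0.5, 0.9]
gripper_width: -0.001
```

Emit:
{"name": "jog_arm", "arguments": {
  "targets": [
    [0,-0.005,0,0],
    [0,-0.01,0,0],
    [0,-0.015,0,0],
    [0,-0.02,0,0],
    [0,-0.025,0,0]
  ]
}}

```text
time: 2.28
tool_pos: [0.5533, -0.1363, 0.1954]
tool_rot: [0.001, 0.998, 0.06, 0.001]
contact_force: [0.4, -3.0, 2.6]
gripper_width: 0.003
```

Emit:
{"name": "jog_arm", "arguments": {
  "targets": [
    [0,-0.005,0,0],
    [0,-0.01,0,0],
    [0,-0.015,0,0],
    [0,-0.02,0,0],
    [0,-0.025,0,0]
  ]
}}

```text
time: 2.7
tool_pos: [0.5497, -0.1106, 0.1941]
tool_rot: [-0.0, 0.998, 0.06, -0.0]
contact_force: [0.5, -1.8, 0.7]
gripper_width: 0.001
```

Emit:
{"name": "jog_arm", "arguments": {
  "targets": [
    [0,-0.005,0,0],
    [0,-0.01,0,0],
    [0,-0.015,0,0],
    [0,-0.02,0,0],
    [0,-0.025,0,0]
  ]
}}

```text
time: 3.12
tool_pos: [0.5465, -0.0857, 0.1939]
tool_rot: [-0.0, 0.998, 0.06, -0.0]
contact_force: [1.3, -0.1, -0.1]
gripper_width: 0.004
```

Emit:
{"name": "jog_arm", "arguments": {
  "targets": [
    [0,-0.004,0,0],
    [0,-0.008,0,0],
    [0,-0.01,0,0],
    [0,-0.01,0,0],
    [0,-0.01,0,0]
  ]
}}

```text
time: 3.53
tool_pos: [0.5455, -0.0764, 0.1942]
tool_rot: [-0.0, 0.998, 0.06, -0.0]
contact_force: [-0.2, 0.1, -0.5]
gripper_width: 0.003
```

Emit:
{"name": "jog_arm", "arguments": {
  "targets": [
    [0,0.0,0,0],
    [0,0.0,0,0],
    [0,0,0,0],
    [0,0,0,0],
    [0,0,0,0]
  ]
}}

```text
time: 3.95
tool_pos: [0.5456, -0.0767, 0.1943]
tool_rot: [0.0, 0.998, 0.06, -0.0]
contact_force: [-0.0, 0.1, 0.3]
gripper_width: -0.0
```

Run:
```python
from h import *
import cv2
a=cams.grab_frame('top')[:,:,::-1];cv2.imwrite('pics/t2.png',a)
b=cams.grab_frame('side')[:,:,::-1][150:400,130:450]
a=a[185:290,185:425]
cv2.imwrite('pics/p2.png',np.vstack([cv2.resize(a,(600,262),interpolation=cv2.INTER_CUBIC),cv2.resize(b,(600,338))]))
```

```text
(no output)
```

View pics/p2.png

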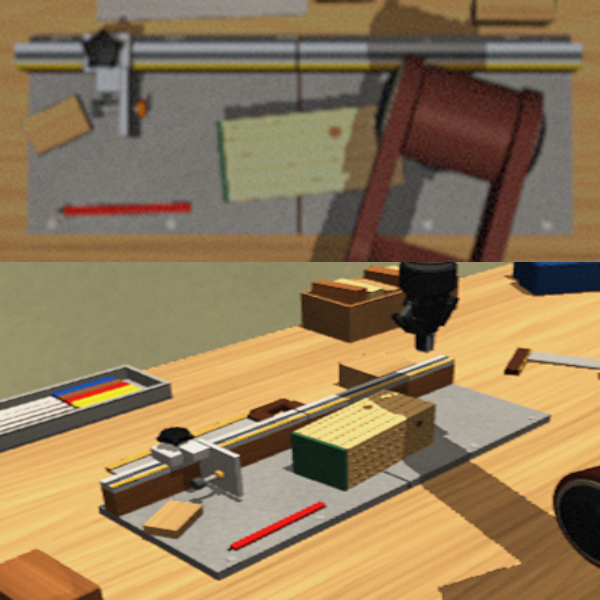

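The post is lying on its side. In the top crop (2.5x) the head's top edge runs (219,123)–(227,200), the front edge runs to about (403,185), and the button is at (142,107).

Run:
```python
from h import *
f=lambda u,v:at('top',(185+(u+.5)/2.5-.5,185+(v+.5)/2.5-.5),.108)[:2]
a,b,c=f(219,123),f(227,200),f(403,185)
print(a,b,c,np.linalg.norm(a-b),np.linalg.norm(b-c))
h=(a+b)/2;n=(a-b)/np.linalg.norm(a-b);yaw=np.arctan2(n[1],n[0]);yaw2=np.arctan2(-(b-c)[0],(b-c)[1]);print(yaw,yaw2)
w=(yaw+yaw2)/2;ax=np.array([-np.sin(w),np.cos(w)]);x=np.array([np.cos(w),np.sin(w)])
ctr=h-.1*ax;print('head',h,'ctr',ctr,'front mid',ctr-.045*x,'foot',h-.2*ax)
print('pencil',f(190,208),f(62,210))
F=np.array([.6266,.0684]);y=.0175;M=np.array([[np.cos(y),np.sin(y)],[-np.sin(y),np.cos(y)]])
for k in(h,ctr,h-.2*ax):print(M@(k-F))
```

```text
[0.56279644 0.15344628] [0.47815021 0.14275892] [ 0.49807409 -0.05040628] 0.08531824686873711 0.19419000166107844
0.125594573361153 0.10278079130330721
head [0.52047332 0.1481026 ] ctr [0.53186729 0.04875384] front mid [0.48716035 0.04362655] foot [ 0.54326126 -0.05059493]
pencil [0.46863482 0.1833019 ] [0.46389166 0.32439503]
[-0.1047157   0.08154752]
[-0.09506199 -0.01798542]
[-0.08540828 -0.11751836]
```

Emit:
{"name": "jog_arm", "arguments": {
  "targets": [
    [-0.02,-0.03,0,2],
    [-0.04,-0.06,0,4],
    [-0.06,-0.09,0,5.9],
    [-0.075,-0.112,0,5.9],
    [-0.09,-0.1335,0,5.9]
  ],
  "fingers": 1
}}

```text
time: 4.47
tool_pos: [0.439, 0.0462, 0.1942]
tool_rot: [-0.0, 1.0, 0.009, 0.0]
contact_force: [0.2, -0.2, 0.0]
gripper_width: 0.711
```

Emit:
{"name": "jog_arm", "arguments": {
  "targets": [
    [0,0,0.035,0],
    [0,0,0.07,0],
    [0,0,0.105,0],
    [0,0,0.139,0],
    [0,0,0.139,0]
  ]
}}

```text
time: 4.88
tool_pos: [0.4342, 0.0456, 0.0484]
tool_rot: [-0.001, 1.0, 0.009, -0.007]
contact_force: [-1.7, 0.3, -1.7]
gripper_width: 0.999
```

Emit:
{"name": "jog_arm", "arguments": {
  "targets": [
    [0.005,0,0,0],
    [0.01,0,0,0],
    [0.015,0,0,0],
    [0.02,0,0,0],
    [0.025,0,0,0]
  ]
}}

```text
time: 5.3
tool_pos: [0.4676, 0.0455, 0.0575]
tool_rot: [0.0, 1.0, 0.009, 0.002]
contact_force: [-0.8, -0.5, -0.1]
gripper_width: 0.998
```

Emit:
{"name": "jog_arm", "arguments": {
  "targets": [
    [0.005,0,0,0],
    [0.01,0,0,0],
    [0.015,0,0,0],
    [0.02,0,0,0],
    [0.025,0,0,0]
  ]
}}

```text
time: 5.72
tool_pos: [0.4883, 0.0474, 0.056]
tool_rot: [-0.001, 1.0, 0.01, -0.004]
contact_force: [-13.4, 3.7, 12.8]
gripper_width: 1.001
```

Emit:
{"name": "jog_arm", "arguments": {
  "targets": [
    [0.003,0,0,0],
    [0.006,0,0,0],
    [0.009,0,0,0],
    [0.012,0,0,0],
    [0.015,0,0,0]
  ]
}}

```text
time: 6.13
tool_pos: [0.5032, 0.0469, 0.0559]
tool_rot: [-0.001, 1.0, 0.009, -0.004]
contact_force: [-13.2, 0.5, 12.2]
gripper_width: 1.0
```

Emit:
{"name": "jog_arm", "arguments": {
  "targets": [
    [0.002,0,0,0],
    [0.004,0,0,0],
    [0.006,0,0,0],
    [0.008,0,0,0],
    [0.01,0,0,0]
  ]
}}

```text
time: 6.55
tool_pos: [0.5132, 0.0469, 0.0559]
tool_rot: [-0.0, 1.0, 0.009, -0.003]
contact_force: [-14.1, -0.3, 10.7]
gripper_width: 0.999
```

Run:
```python
from h import *
import cv2
a=cams.grab_frame('wrist')[:,:,::-1]
b=cams.grab_frame('side')[:,:,::-1][170:350,180:420]
cv2.imwrite('pics/p3.png',np.hstack([cv2.resize(b,(480,360),interpolation=cv2.INTER_CUBIC),cv2.resize(a,(320,240))[:,:].copy() if 0 else cv2.copyMakeBorder(cv2.resize(a,(320,240)),0,120,0,0,0)]))
```

```text
(no output)
```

View pics/p3.png

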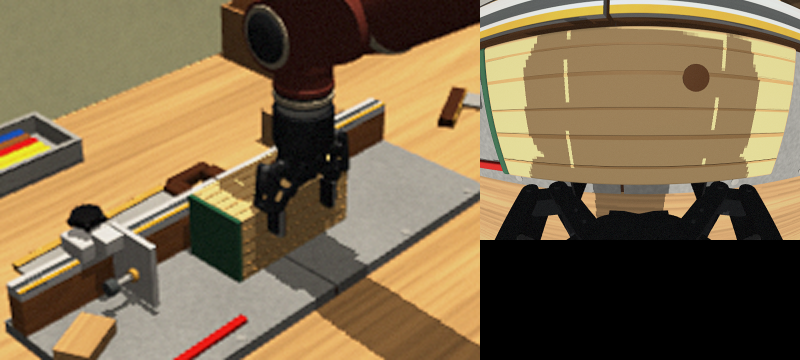

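The post is square to the fence and nearly touching it, with the fingers on its front face. I'll creep on and watch the force.

Emit:
{"name": "jog_arm", "arguments": {
  "targets": [
    [0.001,0,0,0],
    [0.002,0,0,0],
    [0.003,0,0,0],
    [0.004,0,0,0],
    [0.005,0,0,0]
  ]
}}

```text
time: 7.07
tool_pos: [0.5181, 0.0469, 0.0559]
tool_rot: [-0.0, 1.0, 0.009, -0.003]
contact_force: [-13.1, -0.2, 11.3]
gripper_width: 1.0
```

Emit:
{"name": "jog_arm", "arguments": {
  "targets": [
    [0.001,0,0,0],
    [0.002,0,0,0],
    [0.003,0,0,0],
    [0.003,0,0,0]
  ]
}}

```text
time: 7.4
tool_pos: [0.5214, 0.0469, 0.0558]
tool_rot: [-0.0, 1.0, 0.009, -0.003]
contact_force: [-11.6, 0.3, 10.3]
gripper_width: 0.999
```

Emit:
{"name": "jog_arm", "arguments": {
  "targets": [
    [0.001,0,0,0],
    [0.002,0,0,0],
    [0.003,0,0,0],
    [0.003,0,0,0]
  ]
}}

```text
time: 7.73
tool_pos: [0.5244, 0.047, 0.0559]
tool_rot: [-0.0, 1.0, 0.009, -0.003]
contact_force: [-12.2, 0.5, 9.7]
gripper_width: 0.999
```

Emit:
{"name": "jog_arm", "arguments": {
  "targets": [
    [0.001,0,0,0],
    [0.002,0,0,0],
    [0.003,0,0,0],
    [0.003,0,0,0]
  ]
}}

```text
time: 8.07
tool_pos: [0.5258, 0.047, 0.0559]
tool_rot: [-0.0, 1.0, 0.009, -0.005]
contact_force: [-19.0, -0.9, 15.9]
gripper_width: 0.998
```

Emit:
{"name": "jog_arm", "arguments": {
  "targets": [
    [0.001,0,0,0],
    [0.002,0,0,0],
    [0.002,0,0,0],
    [0.002,0,0,0],
    [0.002,0,0,0]
  ]
}}

```text
time: 8.48
tool_pos: [0.5258, 0.0471, 0.0559]
tool_rot: [-0.0, 1.0, 0.009, -0.008]
contact_force: [-28.3, -0.2, 23.1]
gripper_width: 0.999
```

Run:
```python
from h import *
import cv2
s=manip.state();print(s['contact_force'],s['ft_torque'],s['tool_pos'])
a=cams.grab_frame('wrist')[:,:,::-1];cv2.imwrite('pics/p4.png',a)
```

```text
[-28.27788562  -0.19649338  23.12423044] [ 0.12945057  3.38283424 -0.27591089] [0.52579809 0.04714976 0.05589156]
```

View pics/p4.png

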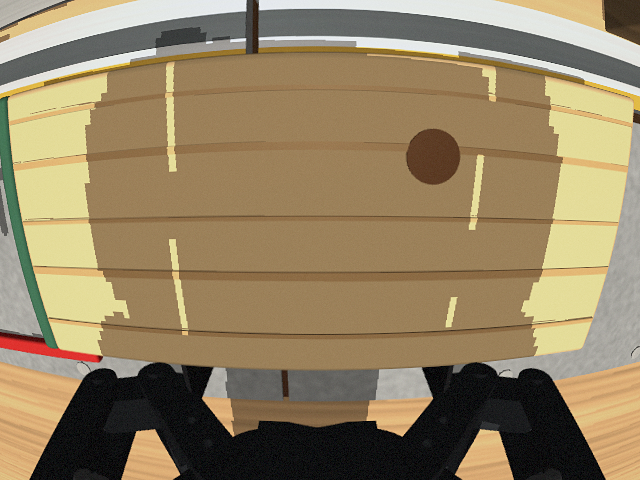

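The wrist view shows the post's back edge flush with the fence's yellow rule, and the motion has stalled with the force at 28 N. The post is centred under the tool, with the head at u≈25 and the foot at u≈615. I'll back off, rise, turn the tool and go to the foot end.

Emit:
{"name": "jog_arm", "arguments": {
  "targets": [
    [-0.006,0,0,0],
    [-0.03,0,0,0],
    [-0.03,0,-0.035,0],
    [-0.03,0,-0.075,0],
    [-0.03,0,-0.115,0]
  ]
}}

```text
time: 8.95
tool_pos: [0.4998, 0.0463, 0.1703]
tool_rot: [-0.0, 1.0, 0.009, -0.002]
contact_force: [1.9, 0.1, -0.6]
gripper_width: 1.0
```

Emit:
{"name": "jog_arm", "arguments": {
  "targets": [
    [0.0163,0.0305,0,-7],
    [0.0325,0.061,0,-14],
    [0.0488,0.0915,0,-21],
    [0.065,0.122,0,-28],
    [0.0813,0.1525,0,-35]
  ],
  "fingers": 0.35
}}

```text
time: 9.37
tool_pos: [0.5863, -0.1064, 0.1708]
tool_rot: [0.0, 0.95, 0.312, 0.0]
contact_force: [1.0, 0.7, -0.3]
gripper_width: 0.353
```

Emit:
{"name": "jog_arm", "arguments": {
  "targets": [
    [0,0,0,-7],
    [0,0,0,-14],
    [0,0,0,-21],
    [0,0,0,-28],
    [0,0,0,-35]
  ]
}}

```text
time: 9.78
tool_pos: [0.5856, -0.1051, 0.1704]
tool_rot: [0.0, 0.812, 0.583, 0.0]
contact_force: [0.2, 0.6, 1.0]
gripper_width: 0.351
```

Emit:
{"name": "jog_arm", "arguments": {
  "targets": [
    [0,0,0,-7],
    [0,0,0,-14],
    [0,0,0,-20],
    [0,0,0,-20],
    [0,0,0,-20]
  ]
}}

```text
time: 10.2
tool_pos: [0.5855, -0.1049, 0.1705]
tool_rot: [0.0, 0.702, 0.712, 0.0]
contact_force: [-0.6, 0.0, -0.1]
gripper_width: 0.347
```

Run:
```python
from h import *
import cv2
from scipy.spatial.transform import Rotation as R
s=manip.state();q=s['tool_rot'];m=R.from_quat([*q[1:],q[0]]).as_matrix();print(s['time'],s['tool_pos'],m.round(4).tolist(),s['contact_force'],s['gripper_width'])
a=cams.grab_frame('top')[:,:,::-1][185:290,185:425]
cv2.imwrite('pics/p5.png',cv2.resize(a,(792,347),interpolation=cv2.INTER_CUBIC))
```

```text
10.2 [ 0.58548729 -0.10487427  0.17048156] [[-0.015, 0.9999, 0.0004], [0.9999, 0.015, -0.0001], [-0.0001, 0.0004, -1.0]] [-0.59568296  0.03053981 -0.06310442] 0.3468745635970805
```

View pics/p5.png

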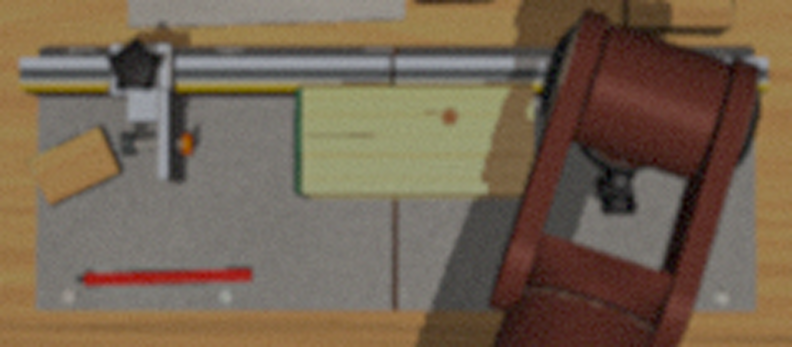

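The post lies flush, with its head edge at u≈297 and the button tip at about (195,146).

Run:
```python
from h import *
for p,z in[((299,88),.108),((299,195),.108),((196,146),.063),((180,180),.04),((171,181),.104)]:print(at('top',crop(*p),z).round(4))
```

```text
[0.6255 0.1467 0.108 ]
[0.536  0.1447 0.108 ]
[0.5783 0.2392 0.063 ]
[0.5497 0.2563 0.04  ]
[0.546  0.2528 0.104 ]
```

Emit:
{"name": "jog_arm", "arguments": {
  "targets": [
    [0,0,0.035,0],
    [0,0,0.07,0],
    [0,0,0.105,0],
    [0,0,0.112,0],
    [0,0,0.112,0]
  ]
}}

```text
time: 10.67
tool_pos: [0.5826, -0.104, 0.0549]
tool_rot: [-0.003, 0.701, 0.713, -0.002]
contact_force: [-0.4, -0.2, 0.1]
gripper_width: 0.347
```

Emit:
{"name": "jog_arm", "arguments": {
  "targets": [
    [0.006,0,0,0],
    [0.012,0,0,0],
    [0.018,0,0,0],
    [0.024,0,0,0],
    [0.03,0,0,0]
  ]
}}

```text
time: 11.08
tool_pos: [0.5856, -0.0741, 0.06]
tool_rot: [0.001, 0.701, 0.713, 0.001]
contact_force: [-0.4, -0.4, -0.0]
gripper_width: 0.35
```

Emit:
{"name": "jog_arm", "arguments": {
  "targets": [
    [0.004,0,0,0],
    [0.008,0,0,0],
    [0.012,0,0,0],
    [0.016,0,0,0],
    [0.02,0,0,0]
  ]
}}

```text
time: 11.5
tool_pos: [0.5844, -0.0562, 0.0586]
tool_rot: [0.001, 0.701, 0.713, -0.001]
contact_force: [-0.8, -5.7, 0.2]
gripper_width: 0.347
```

Emit:
{"name": "jog_arm", "arguments": {
  "targets": [
    [0.004,0,0,0],
    [0.008,0,0,0],
    [0.012,0,0,0],
    [0.016,0,0,0],
    [0.02,0,0,0]
  ]
}}

```text
time: 11.92
tool_pos: [0.5841, -0.0364, 0.0586]
tool_rot: [0.001, 0.701, 0.713, -0.001]
contact_force: [-0.6, -6.7, 0.3]
gripper_width: 0.351
```

Emit:
{"name": "jog_arm", "arguments": {
  "targets": [
    [0.004,0,0,0],
    [0.008,0,0,0],
    [0.012,0,0,0],
    [0.016,0,0,0],
    [0.02,0,0,0]
  ]
}}

```text
time: 12.33
tool_pos: [0.5838, -0.0163, 0.0586]
tool_rot: [0.001, 0.701, 0.713, -0.001]
contact_force: [-0.6, -6.5, 1.1]
gripper_width: 0.353
```

Emit:
{"name": "jog_arm", "arguments": {
  "targets": [
    [0.004,0,0,0],
    [0.008,0,0,0],
    [0.012,0,0,0],
    [0.016,0,0,0],
    [0.02,0,0,0]
  ]
}}

```text
time: 12.75
tool_pos: [0.5835, 0.0037, 0.0586]
tool_rot: [0.001, 0.701, 0.713, -0.001]
contact_force: [-0.5, -7.1, 0.9]
gripper_width: 0.347
```

Emit:
{"name": "jog_arm", "arguments": {
  "targets": [
    [0.0025,0,0,0],
    [0.005,0,0,0],
    [0.007,0,0,0],
    [0.009,0,0,0],
    [0.01,0,0,0]
  ]
}}

```text
time: 13.17
tool_pos: [0.5833, 0.0138, 0.0586]
tool_rot: [0.001, 0.701, 0.713, -0.001]
contact_force: [-0.1, -7.4, 0.4]
gripper_width: 0.346
```

Run:
```python
from h import *
import cv2
a=cams.grab_frame('top')[:,:,::-1][185:290,185:425]
b=cams.grab_frame('side')[:,:,::-1][230:340,180:340]
cv2.imwrite('pics/p6.png',np.vstack([cv2.resize(a,(480,210),interpolation=cv2.INTER_CUBIC),cv2.resize(b,(480,330),interpolation=cv2.INTER_CUBIC)]))
```

```text
(no output)
```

View pics/p6.png

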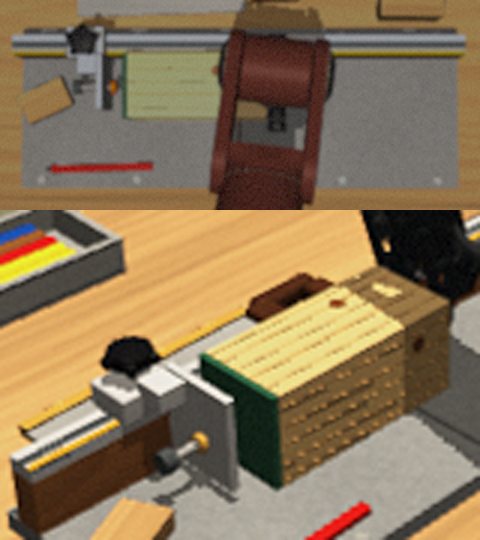

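The post is still flush with the fence, and a small gap remains to the button. I'll creep at about 1 mm per row.

Emit:
{"name": "jog_arm", "arguments": {
  "targets": [
    [0.001,0,0,0],
    [0.002,0,0,0],
    [0.003,0,0,0],
    [0.004,0,0,0],
    [0.005,0,0,0]
  ]
}}

```text
time: 13.68
tool_pos: [0.5832, 0.0186, 0.0586]
tool_rot: [0.001, 0.701, 0.713, -0.001]
contact_force: [-1.0, -6.0, 0.7]
gripper_width: 0.355
```

Emit:
{"name": "jog_arm", "arguments": {
  "targets": [
    [0.001,0,0,0],
    [0.002,0,0,0],
    [0.003,0,0,0]
  ]
}}

```text
time: 13.93
tool_pos: [0.5832, 0.0216, 0.0586]
tool_rot: [0.001, 0.701, 0.713, -0.001]
contact_force: [0.2, -6.1, 0.6]
gripper_width: 0.349
```

Emit:
{"name": "jog_arm", "arguments": {
  "targets": [
    [0.001,0,0,0],
    [0.002,0,0,0],
    [0.003,0,0,0]
  ]
}}

```text
time: 14.18
tool_pos: [0.5831, 0.0246, 0.0586]
tool_rot: [0.001, 0.701, 0.713, -0.001]
contact_force: [-0.3, -6.4, 0.4]
gripper_width: 0.348
```

Emit:
{"name": "jog_arm", "arguments": {
  "targets": [
    [0.001,0,0,0],
    [0.002,0,0,0]
  ]
}}

```text
time: 14.35
tool_pos: [0.5831, 0.0266, 0.0586]
tool_rot: [0.001, 0.701, 0.713, -0.001]
contact_force: [0.1, -6.9, 0.9]
gripper_width: 0.35
```

Emit:
{"name": "jog_arm", "arguments": {
  "targets": [
    [0.001,0,0,0],
    [0.002,0,0,0]
  ]
}}

```text
time: 14.52
tool_pos: [0.5831, 0.0284, 0.0586]
tool_rot: [0.002, 0.701, 0.713, -0.001]
contact_force: [-1.4, -10.7, 0.8]
gripper_width: 0.346
```

Emit:
{"name": "jog_arm", "arguments": {
  "targets": [
    [0.0007,0,0,0],
    [0.0014,0,0,0]
  ]
}}

```text
time: 14.68
tool_pos: [0.5831, 0.0283, 0.0587]
tool_rot: [0.003, 0.701, 0.713, -0.002]
contact_force: [-0.8, -14.0, 1.4]
gripper_width: 0.35
```

It has touched: the force rose from 6.5 to 14 N, so about 7.5 N is on the button, below the 18 N slip limit. I'll hold briefly, then withdraw.

Emit:
{"name": "jog_arm", "arguments": {
  "targets": [
    [0,0,0,0],
    [0,0,0,0],
    [0,0,0,0]
  ]
}}

```text
time: 14.93
tool_pos: [0.5831, 0.0283, 0.0587]
tool_rot: [0.002, 0.701, 0.713, -0.002]
contact_force: [-1.2, -11.7, 1.0]
gripper_width: 0.349
```

Emit:
{"name": "jog_arm", "arguments": {
  "targets": [
    [-0.001,0,0,0],
    [-0.003,0,0,0],
    [-0.015,0,0,0],
    [-0.04,0,0,0],
    [-0.06,0,0,0]
  ]
}}

```text
time: 15.35
tool_pos: [0.5837, -0.0293, 0.0582]
tool_rot: [-0.0, 0.7, 0.714, -0.0]
contact_force: [1.6, -0.2, -0.3]
gripper_width: 0.351
```

Emit:
{"name": "jog_arm", "arguments": {
  "targets": [
    [-0.03,0,-0.03,0],
    [-0.06,0,-0.055,0],
    [-0.09,0,-0.08,0],
    [-0.12,0,-0.1,0],
    [-0.12,0,-0.1,0]
  ]
}}

```text
time: 15.77
tool_pos: [0.5887, -0.1544, 0.1646]
tool_rot: [0.005, 0.702, 0.712, 0.001]
contact_force: [-0.4, 0.5, 0.9]
gripper_width: 0.353
```

Run:
```python
from h import *
import cv2
print(manip.state()['contact_force'])
a=cams.grab_frame('top')[:,:,::-1][185:290,185:425]
b=cams.grab_frame('side')[:,:,::-1][230:340,180:340]
cv2.imwrite('pics/p7.png',np.vstack([cv2.resize(a,(600,262),interpolation=cv2.INTER_CUBIC),cv2.resize(b,(480,330),interpolation=cv2.INTER_CUBIC).__class__(0) if 0 else cv2.copyMakeBorder(cv2.resize(b,(480,330),interpolation=cv2.INTER_CUBIC),0,0,0,120,0)]))
```

```text
[-0.4058076   0.51500269  0.89683684]
```

View pics/p7.png

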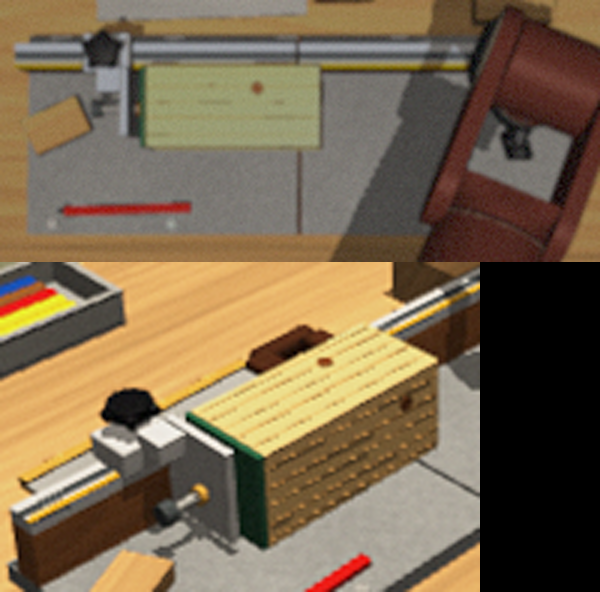

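The post is square against the fence, its front edge at row 147 at both ends and its head at the button. The stop and the other items look unmoved. Handing in.

```bash
python3 -c "
from plant import manip
print(manip.job_done(),manip.state()['time'])"
```

```text
the job is handed in; nothing more can be done
the job is handed in; nothing more can be done
```

The post is lying on its side, flat against the fence, with its green end against the stop's button, and the job is handed in. It took about 16 s of the 70 s allowed.

- **Tipping:** I pushed high on the post with shut fingers, and it fell over with the green end towards the stop.
- **To the fence:** I pushed its front face with open fingers until it stalled at 28 N. That push also carried 10 to 23 N vertically, which I did not explain. The wrist and top views showed the post flush.
- **To the stop:** I slid it along the fence against about 6.5 N of friction and crept the last stretch. At contact the push rose to 14 N and settled at 11.7 N. That leaves at least 5 N on the button and stays under the 18 N at which the stop slips.

In the last top and side pictures, taken with the arm clear, the post is square against the fence. The head is at the button, and the stop and the other items in view look unmoved. I judged the 2 mm tolerances from those pictures and the forces; I did not measure them separately, and handing in gave no verdict.

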